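# Pack a sinker order in the colour-coded tray

## Robot

A 6-joint arm with a two-finger parallel gripper is mounted at the origin on the work surface. World frame = base frame: x ahead of the robot, y to its left, z up, the work surface at z = 0. Lengths are in m, angles in rad, forces in N, time in s.
With the tool pointing down it reaches from about 0.425 to 0.95 m from the base axis. Payload 3.5 kg.
Tool frame: the origin (TCP) lies at the very end of the fingers, on their centre line; the grasp point (between the pads) lies 19 mm behind it (ctrl.grip_point_offset is the distance from the TCP to the grasp point, in m); z points along the fingers, y is the line along which they close (so a half turn about z gives the same grasp; the last joint's range is limited). The gripper opens to 85 mm and grips with 20 to 120 N. Pads are 22 mm wide; open, the fingers measure 114 mm over their backs; the gripper's body (76 mm by 85 mm) begins 54 mm behind the grasp point. The pads swing forward as they close: fully open they stand 13 mm farther back than shut.
Start: joints at [0.98, 0.286, 1.577, -0, 1.279, -0.15], TCP at [0.288, 0.61, 0.231] pointing down, gripper open.
Joint ranges: [-2.77, 2.77], [-0.9, 2.22], [0.21, 2.48], [-1.53, 4.67], [0.24, 2.81], [-2.84, 2.84]. Speed limits (rad/s): [2.79, 2.79, 3.14, 3.14, 3.14, 3.14].

## Interface

Orientations are given as a unit quaternion [x, y, z, w].
In Python, from plant import ctrl gives the robot as it stands. The module is installed in compiled form; this text tells all that it offers.
- The arm moves only by the shell command python3 -m pendant 'ROWS' [OPENING] [FORCE]. ROWS is JSON, a list of rows, each an object of numbers: "dx", "dy", "dz": the shift along the tool's x, y, z in cm; "twist": the turn about the tool's z in degrees. A call has 1 to 10 rows; each row is the pose to reach, as a shift and turn from the pose commanded when the call began, along the tool's axes at that moment; what a row does not reach only later rows make up. A row lasts 1/8 s, in which the tool goes at most 62.5 mm and 10.7 degrees, less where a joint would pass 70% of its speed; a pose out of reach is approached as far as the arm can. A call with a gripper value outside its range is refused whole. OPENING is the opening in per cent of the stroke, from 0 (shut) to 100 (fully open), set as the call begins (- or left out, the last holds). The fingers move at their own pace and stop on an object; FORCE is the grip in N (left out, the last holds). Time passes only in rows, so rows that repeat a pose let the fingers close. It gives the time, the measured TCP pose, the force, the opening and the grip force at its end, in the units of the state.
- ctrl.get_state(): the state, without advancing time (a new reading comes with each control period).
- ctrl.read_camera(name): name is "scene" or "top" or "wrist"; returns a dict with "img" (384x512x3 uint8, red, green, blue), "depth" (384x512 float32, m along the optical axis (not along the pixel's ray), 0 where there is no reading), "camera_matrix" (3x3 intrinsics, pixels), "xyz" and "rotation" of the camera in the world; the wrist camera has in their place "tool_from_camera" (4x4, takes a point from camera to tool coordinates, whose origin is the TCP and whose axes are the flange's). Camera axes: x right, y up, looking along -z (the intrinsics and any distortion apply to the point x, -y, -z); pixel columns grow to the right and rows downward; lengths in m; the calibration is good to about 2 mm. A picture is of the moment at which its call begins: read the wrist's pose just before it.
- ctrl.sign_off(): hands the job in; it is judged then, once.
The state is a dict: "time": time; "qpos": joint angles; "dq": joint speeds; "joint_efforts": joint torques, N m; "eef_pos": TCP position; "tcp_rot": TCP orientation; "contact_force": force on the tool from outside, world axes, zero at the start; "wrist_torque": the same for the moment, N m; "opening": opening from 0.0 (shut) to 1.0 (fully open); "finger_force": force on a finger pad.
Only numpy, scipy, OpenCV 4.12 (cv2) and the standard library are available. Lean on these libraries where they do the work, as an engineer would, in place of code of your own. Each camera call takes 0.05 s, during which the arm holds its last target. There are 200 camera calls.

## Task

Pack the customer's order from the sinkers lying loose on the bench (not from the stock bins): put the bare grey pyramid sinker in the red-lined compartment of the wooden tray, the bare grey pear sinker in the blue one and the bare grey disc sinker in the yellow one, the pyramid and the pear standing upright on the liner and the disc lying flat. The green-painted sinkers of the same shapes are not part of the order: leave them where they are.

Things in the scene. Friction and masses are not known exactly. Their poses are not given: they have to be found in the camera images.
- grey_pyramid_mid (a point): Bare grey metal square pyramid sinker, upright: a square block 42 x 42 mm and 30 mm high with upright flat faces (square to its x and y axes), above it a four-sided point up to 54 mm and a small brass wire eye on top (to 66 mm; thin, do not grip). This point is its centre, 27 mm above its underside; about 0.7 kg; z axis up.
- green_pyramid_mid (a point): Look-alike, to be left alone: the same pyramid sinker painted green, same sizes; this point is its centre; z axis up.
- grey_pear_mid (a point): Bare grey metal round pear sinker, upright: a round body 42 mm across with straight sides up to 32 mm, then a cone tapering to 56 mm and a small brass wire eye on top (to 68 mm; thin, do not grip). This point is on its axis, 28 mm above its underside; about 0.6 kg; z axis up.
- green_pear_mid (a point): Look-alike, to be left alone: the same pear sinker painted green, same sizes; this point is its centre; z axis up.
- grey_disc_mid (a point): Bare grey metal flat disc sinker lying flat: 50 mm across, 24 mm thick, a small brass dot in the middle of its top. This point is its centre, 12 mm above its underside; about 0.5 kg; z axis up.
- green_disc_mid (a point): Look-alike, to be left alone: the same disc sinker painted green, same sizes; this point is its centre; z axis up.
- liner_red_floor (a point): Fixed red plastic liner in one compartment of the order tray: an open shallow box, inside 120 mm along its x axis and 84 mm along its y axis, walls 3 mm thick rising 13 mm above its inner floor. This point is the middle of the inner floor (9 mm above the table); z axis up.
- liner_blue_floor (a point): Fixed blue plastic liner in one compartment of the order tray: an open shallow box, inside 120 mm along its x axis and 84 mm along its y axis, walls 3 mm thick rising 13 mm above its inner floor. This point is the middle of the inner floor (9 mm above the table); z axis up.
- liner_yellow_floor (a point): Fixed yellow plastic liner in one compartment of the order tray: an open shallow box, inside 120 mm along its x axis and 84 mm along its y axis, walls 3 mm thick rising 13 mm above its inner floor. This point is the middle of the inner floor (9 mm above the table); z axis up.
- order_tray: Fixed pine tray, 144 mm (its x) by 305 mm (its y), 20 mm high; a row along y, 97 mm apart, of three compartments with the three liners in any order. Origin: centre of its underside, on the table. The sinkers stand on the table beside it, mixed with an orange spool, a jar and a carton (at most 50 mm high and 52 mm wide), all at least 90 mm apart centre to centre.
Mind the look-alikes: they are no part of the job. What is shaped like the part that bears grey_pear_mid but orange or pink is not meant.

How it is judged:
At the end, for the whole second after the job is handed in: Grey pyramid in red, grey pear in blue, grey disc in yellow: centre within 45 mm (liner x) and 32 mm (liner y) of the liner's middle, resting on its floor within 5 mm, tilted under 0.2 rad, released, at rest; each green sinker within 25 mm of its start (x of grey_pyramid_mid in the frame of liner_red_floor between -0.045 and 0.045 m and y of grey_pyramid_mid in the frame of liner_red_floor between -0.032 and 0.032 m and z of grey_pyramid_mid in the frame of liner_red_floor between 0.022 and 0.032 m and angle between each of grey_pyramid_mid, grey_pear_mid, grey_disc_mid's own z axis and vertical below 0.2 rad and linear speed of each of grey_pyramid, grey_pear, grey_disc below 0.02 m/s and angular speed of each of grey_pyramid, grey_pear, grey_disc below 0.2 rad/s and x of grey_pear_mid in the frame of liner_blue_floor between -0.045 and 0.045 m and y of grey_pear_mid in the frame of liner_blue_floor between -0.032 and 0.032 m and z of grey_pear_mid in the frame of liner_blue_floor between 0.023 and 0.033 m and x of grey_disc_mid in the frame of liner_yellow_floor between -0.045 and 0.045 m and y of grey_disc_mid in the frame of liner_yellow_floor between -0.032 and 0.032 m and z of grey_disc_mid in the frame of liner_yellow_floor between 0.007 and 0.017 m and distance of each of green_pyramid_mid, green_pear_mid, green_disc_mid from where it was at the start of the episode below 0.025 m); the robot touches nothing.
It fails at once if the green pyramid sinker is moved more than 25 mm or knocked over (distance of green_pyramid_mid from where it was at the start of the episode above 0.025 m or angle between green_pyramid_mid's own z axis and vertical above 0.5 rad).
It fails at once if the green pear sinker is moved more than 25 mm or knocked over (distance of green_pear_mid from where it was at the start of the episode above 0.025 m or angle between green_pear_mid's own z axis and vertical above 0.5 rad).
It fails at once if the green disc sinker is moved more than 25 mm or knocked over (distance of green_disc_mid from where it was at the start of the episode above 0.025 m or angle between green_disc_mid's own z axis and vertical above 0.5 rad).
It also fails if it takes over 88 s, if anything falls off the work surface, if the arm or the gripper's body presses on something with over 40 N, if the wrist force passes 120 N, or if a joint passes its speed limit or range.

## Working session

There is one attempt and no reset: what is moved stays moved. The work goes in short steps, Python scripts to look and compute and a shell command to move; the robot and the scene stay as the last step left them, time stands still between calls to the robot, and variables do not carry over. Pictures are saved under pics/ and viewed, at most 14 in all, crops included, and the job is handed in when it is done.

```bash
mkdir -p pics && cat > h.py <<'E'
import numpy as np, cv2
from plant import ctrl
from scipy.spatial.transform import Rotation as R
def cam(n):
    s=ctrl.get_state(); c=ctrl.read_camera(n)
    if n=="wrist":
        T=np.eye(4);T[:3,:3]=R.from_quat(s["tcp_rot"]).as_matrix();T[:3,3]=s["eef_pos"]
        T=T@np.array(c["tool_from_camera"]);c["xyz"]=T[:3,3];c["rotation"]=T[:3,:3]
    c["rotation"]=np.array(c["rotation"]).reshape(3,3);c["xyz"]=np.array(c["xyz"]);c["K"]=np.array(c["camera_matrix"]).reshape(3,3)
    return c
def ray(c,u,v,z):
    d=np.linalg.inv(c["K"])@[u,v,1];d=c["rotation"]@(d*[1,-1,-1])
    return c["xyz"]+d*(z-c["xyz"][2])/d[2]
def cloud(c):
    v,u=np.mgrid[:384,:512];d=c["depth"]
    p=np.stack([u,v,np.ones_like(u)],-1)@np.linalg.inv(c["K"]).T*[1,-1,-1]*d[...,None]
    return p@c["rotation"].T+c["xyz"]
def save(c,n): cv2.imwrite(f"pics/{n}.png",c["img"][...,::-1])
E
python3 - <<'E'
from h import *
s=ctrl.get_state();print({k:np.round(v,3).tolist() for k,v in s.items()},ctrl.grip_point_offset)
cs=[cam(n) for n in("scene","top")]
im=np.vstack([cv2.resize(c["img"],(400,300)) for c in cs])
cv2.imwrite("pics/a.png",cv2.resize(np.hstack([c["img"] for c in cs]),(800,300))[...,::-1])
save(cs[1],"top")
for c in cs: print(c["xyz"],c["rotation"].round(2).tolist(),c["K"].tolist(),{k for k in c})
E
```

```text
{'time': 0.0, 'qpos': [0.98, 0.287, 1.578, -0.0, 1.279, -0.15], 'dq': [-0.002, -0.0, 0.001, -0.001, 0.001, -0.001], 'joint_efforts': [0.0, -40.6, -29.262, -0.0, 0.006, 0.0], 'eef_pos': [0.288, 0.61, 0.23], 'tcp_rot': [0.219, 0.976, -0.001, -0.0], 'contact_force': [0.425, -0.229, -0.564], 'wrist_torque': [0.015, -0.002, -0.018], 'finger_force': 0.0, 'opening': 1.001} 0.0187Traceback (most recent call last):
  File "<stdin>", line 3, in <module>
  File "h.py", line 9, in cam
    c["rotation"]=np.array(c["rotation"]).reshape(3,3);c["xyz"]=np.array(c["xyz"]);c["K"]=np.array(c["camera_matrix"]).reshape(3,3)
                  ~~~~~~~~~~~~~~~~~~~~~~~~~~~~~~~^^^^^
ValueError: cannot reshape array of size 4 into shape (3,3)
```

Rotation is a quaternion.

```bash
sed -i 's/^    c\["rotation"\]=np.array(c\["rotation"\]).reshape(3,3);/    if np.size(c["rotation"])==4: c["rotation"]=R.from_quat(c["rotation"]).as_matrix()\n    /' h.py
python3 - <<'E'
from h import *
cs=[cam(n) for n in("scene","top")]
cv2.imwrite("pics/a.png",cv2.resize(np.hstack([c["img"] for c in cs]),(800,300))[...,::-1])
save(cs[1],"top");np.save("top.npy",cs[1],allow_pickle=True)
for c in cs: print(c["xyz"],c["rotation"].round(2).tolist(),c["K"].tolist(),c.keys())
p=cloud(cs[1]);print([p[v,u].round(3).tolist() for v in(60,190,320) for u in(80,256,430)])
E
```

```text
[ 0.91150156 -0.42267549  0.75053286] [[0.76, -0.51, 0.4], [0.65, 0.61, -0.45], [-0.01, 0.61, 0.8]] [[373.82179962105124, 0.0, 255.5384593643641], [0.0, 373.82179962105124, 194.08216077246277], [0.0, 0.0, 1.0]] dict_keys(['img', 'depth', 'camera_matrix', 'xyz', 'rotation', 'K'])
[ 4.55714236e-01 -9.75860176e-04  1.06623030e+00] [[0.03, 0.99, -0.1], [-1.0, 0.03, 0.02], [0.02, 0.1, 0.99]] [[398.18538923664283, 0.0, 261.3896048220038], [0.0, 398.18538923664283, 189.96240946162385], [0.0, 0.0, 1.0]] dict_keys(['img', 'depth', 'camera_matrix', 'xyz', 'rotation', 'K'])
[[0.879, 0.454, 0.08], [0.929, 0.006, 0.002], [0.913, -0.45, 0.074], [0.554, 0.466, -0.001], [0.566, -0.004, 0.002], [0.579, -0.476, 0.0], [0.217, 0.441, 0.001], [0.226, -0.013, -0.001], [0.236, -0.47, 0.0]]
```

View pics/top.png

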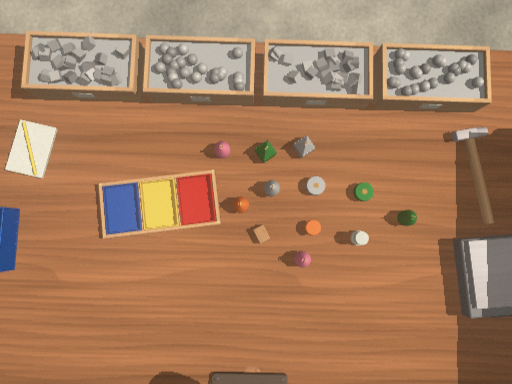

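View pics/a.png

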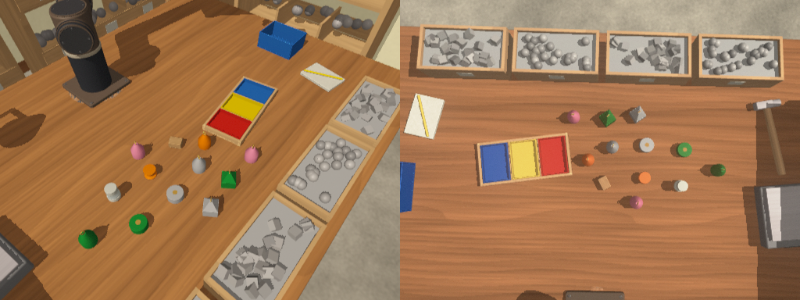

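Top view: grey pyramid at (305,146), grey pear at (271,187), grey disc at (316,185). The green sinkers are at (265,151), (407,217) and (364,191). The liners are blue (122,208), yellow (158,204) and red (196,199).

```bash
cat > meas.py <<'E'
from h import *
c=np.load("top.npy",allow_pickle=True).item();p=cloud(c)
lab,n=None,None
m=((p[...,2]>0.012)&(p[...,2]<0.09)&(p[...,0]<0.80)).astype(np.uint8)
n,lab,st,cen=cv2.connectedComponentsWithStats(m,connectivity=4)
for i in range(1,n):
    if 30<st[i,4]<1500:
        q=p[lab==i];u,v=cen[i]
        zt=np.percentile(q[:,2],97);
        w=q[q[:,2]>0.015]; print((int(u),int(v)),st[i,4],"mid bbox",((w.min(0)+w.max(0))/2).round(3),"size",np.ptp(w,0).round(3),"zmax",zt.round(3),c["img"][int(v),int(u)])
hsv=cv2.cvtColor(c["img"],cv2.COLOR_RGB2HSV)
for nme,lo,hi in(("blue",105,125),("yellow",20,32),("red",0,4)):
    k=((hsv[...,0]>=lo)&(hsv[...,0]<=hi)&(hsv[...,1]>150)&(hsv[...,2]>90)).astype(np.uint8)
    k[:160]=0;k[245:]=0;k[:,:95]=0;k[:,222:]=0
    ct=max(cv2.findContours(k,0,2)[0],key=cv2.contourArea)
    w=np.array([ray(c,*a[0],0.015)[:2] for a in ct]).astype(np.float32)
    print(nme,cv2.minAreaRect(w))
E
python3 meas.py
```

```text
(30, 147) 1403 mid bbox [0.66  0.597 0.02 ] size [0.149 0.111 0.011] zmax 0.022 [238 213 111]
(476, 167) 1219 mid bbox [ 0.624 -0.584  0.023] size [0.263 0.098 0.016] zmax 0.029 [130 100  71]
(303, 145) 274 mid bbox [ 0.686 -0.128  0.042] size [0.055 0.057 0.053] zmax 0.057 [109 100  89]
(265, 150) 273 mid bbox [ 0.67  -0.026  0.042] size [0.054 0.056 0.053] zmax 0.057 [ 73 114  59]
(221, 148) 211 mid bbox [0.671 0.09  0.043] size [0.04  0.04  0.053] zmax 0.06 [231 137 149]
(315, 184) 284 mid bbox [ 0.582 -0.16   0.023] size [0.048 0.047 0.015] zmax 0.029 [202 154  89]
(271, 187) 209 mid bbox [ 0.572 -0.044  0.043] size [0.041 0.04  0.05 ] zmax 0.058 [144 129 111]
(363, 190) 291 mid bbox [ 0.569 -0.29   0.023] size [0.048 0.049 0.016] zmax 0.028 [209 160  92]
(240, 203) 202 mid bbox [0.526 0.035 0.043] size [0.039 0.039 0.051] zmax 0.06 [226 185 111]
(7, 237) 927 mid bbox [0.422 0.63  0.045] size [0.16  0.029 0.06 ] zmax 0.071 [ 47  78 133]
(407, 216) 239 mid bbox [ 0.504 -0.403  0.042] size [0.039 0.043 0.053] zmax 0.059 [63 73 39]
(312, 226) 182 mid bbox [ 0.472 -0.155  0.029] size [0.039 0.037 0.011] zmax 0.032 [239 138  78]
(261, 233) 180 mid bbox [ 0.452 -0.02   0.023] size [0.047 0.042 0.009] zmax 0.027 [206 156 107]
(359, 237) 212 mid bbox [ 0.448 -0.274  0.036] size [0.037 0.036 0.039] zmax 0.054 [229 225 204]
(302, 258) 221 mid bbox [ 0.389 -0.127  0.044] size [0.038 0.04  0.053] zmax 0.06 [155  89  96]
(226, 377) 232 mid bbox [0.085 0.055 0.017] size [0.025 0.078 0.004] zmax 0.017 [110  89  75]
(258, 378) 203 mid bbox [ 0.086 -0.02   0.017] size [0.023 0.078 0.004] zmax 0.017 [108  90  72]
(279, 378) 80 mid bbox [ 0.087 -0.074  0.016] size [0.021 0.028 0.002] zmax 0.017 [111  91  75]Traceback (most recent call last):
  File "meas.py", line 15, in <module>
    ct=max(cv2.findContours(k,0,2)[0],key=cv2.contourArea)
ValueError: max() iterable argument is empty
```

```bash
python3 - <<'E'
from h import *
c=np.load("top.npy",allow_pickle=True).item()
im=c["img"].astype(int);W={}
for n,u,v in(("blue",122,208),("yellow",158,204),("red",196,199)):
    k=(np.abs(im-im[v-3:v+4,u-3:u+4].mean((0,1))).max(2)<40).astype(np.uint8)
    _,l=cv2.connectedComponents(k); k=(l==l[v,u]).astype(np.uint8)
    ct=max(cv2.findContours(k,0,2)[0],key=cv2.contourArea)
    w=np.array([ray(c,*a[0],0.012)[:2] for a in ct]).astype(np.float32)
    print(n,cv2.minAreaRect(w),c["img"][v,u]);W[n]=np.array(cv2.minAreaRect(w)[0])
print(W["red"]-W["yellow"],W["yellow"]-W["blue"])
# pyramid top-view edges orientation
p=cloud(c);q=p[135:160,290:320].reshape(-1,3);q=q[(q[:,2]>.012)&(q[:,2]<.09)]
print(cv2.minAreaRect(q[:,:2].astype(np.float32)))
# tool axes
s=ctrl.get_state();print(R.from_quat(s["tcp_rot"]).as_matrix().round(3))
E
```

```text
blue ((0.5081058144569397, 0.34812942147254944), (0.12617021799087524, 0.09148165583610535), 8.606250762939453) [ 81 108 173]
yellow ((0.5237647891044617, 0.24509939551353455), (0.14179472625255585, 0.29237914085388184), 8.705360412597656) [240 211  97]
red ((0.5370752811431885, 0.1549994945526123), (0.12722770869731903, 0.09178765118122101), 8.321676254272461) [219  74  61]
[ 0.01331049 -0.0900999 ] [ 0.01565897 -0.10303003]
((0.686739981174469, -0.1286783665418625), (0.04198656231164932, 0.043587323278188705), 34.52206802368164)
[[-0.904  0.427 -0.001]
 [ 0.427  0.904 -0.002]
 [ 0.    -0.002 -1.   ]]
```

```bash
cat > go.py <<'E'
# usage: go.py x y z closing_angle_deg -> shift in tool axes (cm) and twist (deg)
import sys; from h import *
x,y,z,a=map(float,sys.argv[1:]);s=ctrl.get_state();M=R.from_quat(s["tcp_rot"]).as_matrix()
d=M.T@(np.array([x,y,z])-s["eef_pos"])*100
tw=-(a-np.degrees(np.arctan2(M[1,1],M[0,1])));tw=(tw+90)%180-90
print("d cm",d.round(2),"twist",tw.round(1),"t",round(s["time"],2),"q6",round(s["qpos"][5],2),"tcp",np.round(s["eef_pos"],3))
E
python3 go.py 0.62 -0.11 0.26 34.5
```

```text
d cm [-60.78 -50.95  -2.9 ] twist 30.2 t 0.15 q6 -0.15 tcp [0.288 0.61  0.23 ]
```

```bash
python3 -m pendant '[{"dx":-30,"dy":-25,"dz":-2,"twist":15},{"dx":-60.8,"dy":-51,"dz":-2.9,"twist":30.2},{"dx":-60.8,"dy":-51,"dz":-2.9,"twist":30.2},{"dx":-60.8,"dy":-51,"dz":-2.9,"twist":30.2},{"dx":-60.8,"dy":-51,"dz":-2.9,"twist":30.2},{"dx":-60.8,"dy":-51,"dz":-2.9,"twist":30.2},{"dx":-60.8,"dy":-51,"dz":-2.9,"twist":30.2},{"dx":-60.8,"dy":-51,"dz":-2.9,"twist":30.2},{"dx":-60.8,"dy":-51,"dz":-2.9,"twist":30.2},{"dx":-60.8,"dy":-51,"dz":-2.9,"twist":30.2}]' 100 60; python3 go.py 0.62 -0.11 0.26 34.5
```

```text
time: 1.4
eef_pos: [0.5499, 0.0414, 0.2543]
tcp_rot: [0.465, 0.885, 0.0, -0.0]
contact_force: [1.0, 0.2, -0.6]
opening: 0.997
finger_force: 0.0
d cm [-16.45  -2.8   -0.57] twist 0.0 t 1.4 q6 -0.71 tcp [0.55  0.041 0.254]
```

```bash
python3 -m pendant '[{"dx":-16.5,"dy":-2.8,"dz":-0.6},{"dx":-16.5,"dy":-2.8,"dz":-0.6},{"dx":-16.5,"dy":-2.8,"dz":-0.6},{"dx":-16.5,"dy":-2.8,"dz":-0.6},{"dx":-16.5,"dy":-2.8,"dz":-0.6},{"dx":-16.5,"dy":-2.8,"dz":-0.6},{"dx":-16.5,"dy":-2.8,"dz":-0.6}]' && cat > near.py <<'E'
import sys; from h import *
c=cam("wrist");save(c,sys.argv[1]);p=cloud(c);print(c["xyz"])
m=((p[...,2]>0.012)&(p[...,2]<0.08)&(c["depth"]>0.1)).astype(np.uint8)
n,lab,st,cen=cv2.connectedComponentsWithStats(m,connectivity=4)
for i in range(1,n):
    if st[i,4]>300:
        q=p[lab==i];x,y,w,h=st[i,:4];u,v=cen[i]
        r=cv2.minAreaRect(q[(q[:,2]>.014)][:,:2].astype(np.float32))
        edge=x==0 or y==0 or x+w>=512 or y+h>=384
        print((int(u),int(v)),"edge" if edge else "full","rect",np.round(r[0],4),np.round(r[1],3),round(r[2],1),"zmax",np.percentile(q[:,2],98).round(3),"top",q[q[:,2]>np.percentile(q[:,2],98)-.002].mean(0).round(4))
E
python3 near.py w1
```

```text
$[0]: bad value
```

```bash
python3 -m pendant '[{"dx":-16.5,"dy":-2.8,"dz":-0.6,"twist":0},{"dx":-16.5,"dy":-2.8,"dz":-0.6,"twist":0},{"dx":-16.5,"dy":-2.8,"dz":-0.6,"twist":0},{"dx":-16.5,"dy":-2.8,"dz":-0.6,"twist":0},{"dx":-16.5,"dy":-2.8,"dz":-0.6,"twist":0},{"dx":-16.5,"dy":-2.8,"dz":-0.6,"twist":0}]' ; cat > near.py <<'E'
import sys; from h import *
c=cam("wrist");save(c,sys.argv[1]);p=cloud(c);print(c["xyz"])
m=((p[...,2]>0.012)&(p[...,2]<0.08)&(c["depth"]>0.1)).astype(np.uint8)
n,lab,st,cen=cv2.connectedComponentsWithStats(m,connectivity=4)
for i in range(1,n):
    if st[i,4]>300:
        q=p[lab==i];x,y,w,h=st[i,:4];u,v=cen[i]
        r=cv2.minAreaRect(q[(q[:,2]>.014)][:,:2].astype(np.float32))
        edge=x==0 or y==0 or x+w>=512 or y+h>=384
        print((int(u),int(v)),"edge" if edge else "full","rect",np.round(r[0],4),np.round(r[1],3),round(r[2],1),"zmax",np.percentile(q[:,2],98).round(3),"top",q[q[:,2]>np.percentile(q[:,2],98)-.002].mean(0).round(4))
E
python3 near.py w1
```

```text
time: 2.15
eef_pos: [0.6196, -0.107, 0.2602]
tcp_rot: [0.465, 0.886, 0.0, -0.0]
contact_force: [0.6, 0.3, 0.7]
opening: 0.997
finger_force: 0.0
[ 0.57352858 -0.04045113  0.40283603]
(177, 6) edge rect [ 0.4557 -0.0305] [0.043 0.014] 36.3 zmax 0.024 top [ 0.4563 -0.0284  0.0223]
(265, 6) edge rect [0.5337 0.0236] [0.038 0.013] 35.2 zmax 0.045 top [0.5332 0.0246 0.044 ]
(406, 31) full rect [0.6706 0.089 ] [0.042 0.041] 50.1 zmax 0.066 top [0.6706 0.0883 0.0669]
(76, 50) full rect [ 0.3908 -0.1279] [0.038 0.041] 29.8 zmax 0.065 top [ 0.3894 -0.1292  0.0664]
(258, 84) full rect [ 0.5715 -0.0455] [0.04  0.041] 80.2 zmax 0.066 top [ 0.5713 -0.0453  0.0668]
(480, 138) edge rect [0.839  0.0356] [0.091 0.181] 48.5 zmax 0.078 top [0.806  0.0352 0.0783]
(132, 115) full rect [ 0.471  -0.1557] [0.038 0.039] 16.3 zmax 0.03 top [ 0.4713 -0.1556  0.0284]
(337, 120) full rect [ 0.67   -0.0264] [0.042 0.042] 36.7 zmax 0.062 top [ 0.6693 -0.0261  0.0643]
(212, 170) full rect [ 0.5818 -0.1616] [0.049 0.049] 76.7 zmax 0.026 top [ 0.5814 -0.1615  0.0244]
(500, 173) edge rect [0.8382 0.0298] [0.044 0.016] 0.7 zmax 0.074 top [0.8367 0.0285 0.0728]
(67, 187) full rect [ 0.448 -0.275] [0.037 0.036] 17.7 zmax 0.051 top [ 0.4473 -0.2764  0.0502]
(359, 264) full rect [ 0.8109 -0.1968] [0.024 0.362] 0.3 zmax 0.079 top [ 0.8007 -0.1372  0.0784]
(295, 196) full rect [ 0.6863 -0.1293] [0.042 0.043] 34.9 zmax 0.057 top [ 0.6856 -0.1287  0.0617]
(456, 262) edge rect [ 0.8807 -0.0839] [0.117 0.124] 90.0 zmax 0.079 top [ 0.9025 -0.0831  0.0782]
(153, 239) full rect [ 0.567  -0.2883] [0.05  0.043] 47.5 zmax 0.026 top [ 0.5667 -0.288   0.0244]
(69, 281) full rect [ 0.5048 -0.3974] [0.03  0.041] 76.5 zmax 0.062 top [ 0.5033 -0.4019  0.0653]
(346, 326) full rect [ 0.833  -0.2179] [0.058 0.029] 84.9 zmax 0.079 top [ 0.83   -0.2215  0.0785]
```

View pics/w1.png

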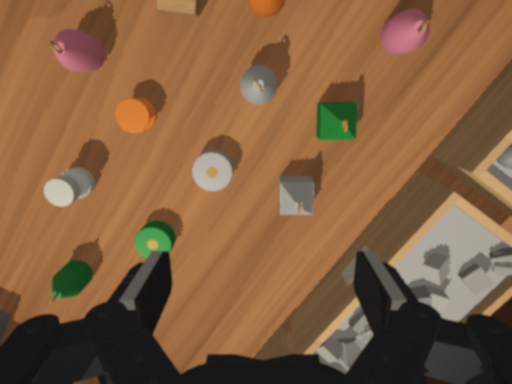

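Wrist view: grey pyramid at (295,196), yaw 35°, grey pear at (258,84), grey disc at (212,170). Sizes and heights match the given ones.

```bash
python3 go.py 0.686 -0.129 0.005 34.8
```

```text
d cm [-5.59  4.21 25.54] twist -0.2 t 2.2 q6 -0.94 tcp [ 0.62  -0.107  0.26 ]
```

```bash
python3 -m pendant '[{"dx":-5.6,"dy":4.2,"dz":5,"twist":0},{"dx":-5.6,"dy":4.2,"dz":10,"twist":0},{"dx":-5.6,"dy":4.2,"dz":13,"twist":0},{"dx":-5.6,"dy":4.2,"dz":16,"twist":0},{"dx":-5.6,"dy":4.2,"dz":19,"twist":0},{"dx":-5.6,"dy":4.2,"dz":22,"twist":0},{"dx":-5.6,"dy":4.2,"dz":24.5,"twist":0},{"dx":-5.6,"dy":4.2,"dz":25.4,"twist":0},{"dx":-5.6,"dy":4.2,"dz":25.4,"twist":0},{"dx":-5.6,"dy":4.2,"dz":25.4,"twist":0}]' 90 80 && python3 -m pendant '[{"dx":0,"dy":0,"dz":0,"twist":0},{"dx":0,"dy":0,"dz":0,"twist":0},{"dx":0,"dy":0,"dz":0,"twist":0},{"dx":0,"dy":0,"dz":0,"twist":0},{"dx":0,"dy":0,"dz":0,"twist":0},{"dx":0,"dy":0,"dz":0,"twist":0},{"dx":0,"dy":0,"dz":0,"twist":0},{"dx":0,"dy":0,"dz":0,"twist":0}]' 20 80; python3 go.py 0.686 -0.129 0.16 34.8;python3 go.py 0.537 0.155 0.16 8.5
```

```text
time: 3.45
eef_pos: [0.6875, -0.1311, 0.008]
tcp_rot: [0.465, 0.885, 0.0, 0.001]
contact_force: [-0.3, -0.4, -0.5]
opening: 0.903
finger_force: 0.0
time: 4.45
eef_pos: [0.6874, -0.1311, 0.0095]
tcp_rot: [0.465, 0.885, 0.0, 0.001]
contact_force: [-4.0, 1.0, 6.7]
opening: 0.586
finger_force: 81.2
d cm [  0.23   0.02 -15.05] twist -0.3 t 4.45 q6 -0.94 tcp [ 0.687 -0.131  0.009]
d cm [ 32.07   3.85 -15.1 ] twist 26.0 t 4.45 q6 -0.94 tcp [ 0.687 -0.131  0.009]
```

```bash
python3 -m pendant '[{"dx":0,"dy":0,"dz":-3,"twist":0},{"dx":0,"dy":0,"dz":-8,"twist":0},{"dx":0,"dy":0,"dz":-13,"twist":0},{"dx":5,"dy":0.6,"dz":-15,"twist":4},{"dx":10,"dy":1.2,"dz":-15,"twist":8},{"dx":15,"dy":1.8,"dz":-15,"twist":12},{"dx":20,"dy":2.4,"dz":-15,"twist":17},{"dx":25,"dy":3,"dz":-15,"twist":22},{"dx":29,"dy":3.4,"dz":-15,"twist":26},{"dx":31,"dy":3.7,"dz":-15,"twist":26}]'; python3 go.py 0.537 0.155 0.0185 8.5
```

```text
time: 5.7
eef_pos: [0.5383, 0.1471, 0.1545]
tcp_rot: [0.652, 0.759, -0.001, -0.001]
contact_force: [0.4, -0.6, -5.8]
opening: 0.58
finger_force: 84.2
d cm [ 0.8   0.04 13.6 ] twist 0.2 t 5.7 q6 -0.07 tcp [0.538 0.147 0.155]
```

```bash
python3 -m pendant '[{"dx":0.8,"dy":0,"dz":4,"twist":0},{"dx":0.8,"dy":0,"dz":8,"twist":0},{"dx":0.8,"dy":0,"dz":11,"twist":0},{"dx":0.8,"dy":0,"dz":12.5,"twist":0},{"dx":0.8,"dy":0,"dz":13.2,"twist":0},{"dx":0.8,"dy":0,"dz":13.4,"twist":0},{"dx":0.8,"dy":0,"dz":13.4,"twist":0},{"dx":0.8,"dy":0,"dz":13.4,"twist":0}]'; python3 go.py 0.537 0.155 0.0185 8.5
```

```text
time: 6.7
eef_pos: [0.5408, 0.1535, 0.0235]
tcp_rot: [0.652, 0.758, 0.001, 0.001]
contact_force: [-0.4, -0.1, -6.6]
opening: 0.583
finger_force: 84.4
d cm [ 0.2  -0.35  0.5 ] twist 0.1 t 6.7 q6 -0.05 tcp [0.541 0.154 0.024]
```

```bash
python3 -m pendant '[{"dx":0.1,"dy":-0.3,"dz":0.2,"twist":0},{"dx":0.1,"dy":-0.3,"dz":0.4,"twist":0},{"dx":0.1,"dy":-0.3,"dz":0.5,"twist":0},{"dx":0.1,"dy":-0.3,"dz":0.5,"twist":0}]'; python3 go.py 0.537 0.155 0.0185 8.5
```

```text
time: 7.2
eef_pos: [0.5365, 0.154, 0.0186]
tcp_rot: [0.652, 0.758, -0.001, -0.001]
contact_force: [-5.6, -1.1, 3.9]
opening: 0.584
finger_force: 85.0
d cm [0.09 0.07 0.01] twist 0.1 t 7.2 q6 -0.05 tcp [0.536 0.154 0.019]
```

```bash
python3 -m pendant '[{"dx":0,"dy":0,"dz":0,"twist":0},{"dx":0,"dy":0,"dz":0,"twist":0},{"dx":0,"dy":0,"dz":0,"twist":0},{"dx":0,"dy":0,"dz":0,"twist":0},{"dx":0,"dy":0,"dz":-2,"twist":0},{"dx":0,"dy":0,"dz":-5,"twist":0},{"dx":0,"dy":0,"dz":-10,"twist":0},{"dx":0,"dy":0,"dz":-14,"twist":0},{"dx":0,"dy":0,"dz":-14,"twist":0}]' 85; python3 go.py 0.5714 -0.0455 0.15 60
```

```text
time: 8.32
eef_pos: [0.5399, 0.1544, 0.1637]
tcp_rot: [0.652, 0.758, 0.004, 0.004]
contact_force: [0.4, -0.6, -0.7]
opening: 0.848
finger_force: 0.0
d cm [-20.24   0.12   1.38] twist -51.4 t 8.32 q6 -0.05 tcp [0.54  0.154 0.164]
```

```bash
python3 -m pendant '[{"dx":-5,"dy":0,"dz":0,"twist":-10},{"dx":-10,"dy":0,"dz":0,"twist":-20},{"dx":-15,"dy":0,"dz":0,"twist":-30},{"dx":-20.2,"dy":0.1,"dz":0,"twist":-40},{"dx":-20.2,"dy":0.1,"dz":0,"twist":-51},{"dx":-20.2,"dy":0.1,"dz":1,"twist":-51},{"dx":-20.2,"dy":0.1,"dz":1,"twist":-51},{"dx":-20.2,"dy":0.1,"dz":1,"twist":-51}]'; python3 go.py 0.5714 -0.0455 0.006 60; python3 - <<'E'
from h import *
c=cam("top");save(c,"t2")
cv2.imwrite("pics/t2c.png",cv2.resize(c["img"][100:300,80:440],(720,400))[...,::-1])
E
```

```text
time: 9.32
eef_pos: [0.5674, -0.0448, 0.1469]
tcp_rot: [0.263, 0.965, 0.0, -0.0]
contact_force: [-0.1, -0.6, -0.6]
opening: 0.85
finger_force: 0.0
d cm [-0.39  0.15 14.09] twist -0.5 t 9.32 q6 -1.3 tcp [ 0.567 -0.045  0.147]
```

View pics/t2c.png

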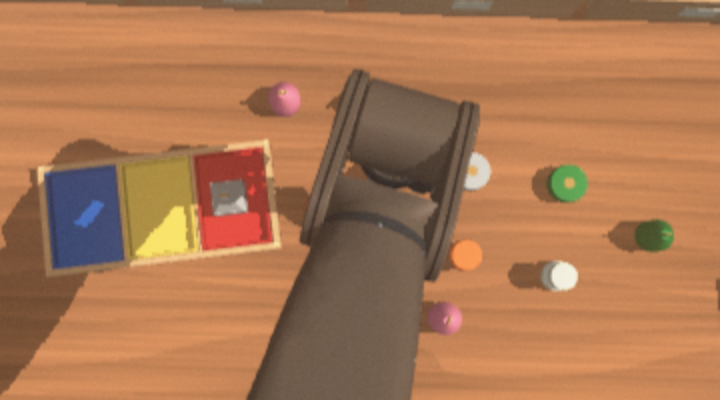

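The pyramid stands in the red liner (crop 228,197). Next is the pear.

```bash
python3 -m pendant '[{"dx":-0.4,"dy":0.1,"dz":4,"twist":0},{"dx":-0.4,"dy":0.1,"dz":7,"twist":0},{"dx":-0.4,"dy":0.1,"dz":10,"twist":0},{"dx":-0.4,"dy":0.1,"dz":12.5,"twist":0},{"dx":-0.4,"dy":0.1,"dz":13.6,"twist":0},{"dx":-0.4,"dy":0.1,"dz":13.8,"twist":0},{"dx":-0.4,"dy":0.1,"dz":13.8,"twist":0}]' && python3 -m pendant '[{"dx":0,"dy":0,"dz":0,"twist":0},{"dx":0,"dy":0,"dz":0,"twist":0},{"dx":0,"dy":0,"dz":0,"twist":0},{"dx":0,"dy":0,"dz":0,"twist":0},{"dx":0,"dy":0,"dz":0,"twist":0},{"dx":0,"dy":0,"dz":0,"twist":0},{"dx":0,"dy":0,"dz":0,"twist":0}]' 20 80;python3 go.py 0.508 0.348 0.16 8.5
```

```text
time: 10.25
eef_pos: [0.5726, -0.0469, 0.0104]
tcp_rot: [0.263, 0.965, -0.0, 0.001]
contact_force: [-1.1, -0.1, 0.2]
opening: 0.85
finger_force: 0.0
time: 11.12
eef_pos: [0.5729, -0.0468, 0.011]
tcp_rot: [0.263, 0.965, 0.0, 0.001]
contact_force: [0.1, 1.2, 5.7]
opening: 0.461
finger_force: 81.7
d cm [ 25.58  30.76 -14.93] twist 51.0 t 11.12 q6 -1.3 tcp [ 0.573 -0.047  0.011]
```

```bash
python3 -m pendant '[{"dx":0,"dy":0,"dz":-3,"twist":0},{"dx":0,"dy":0,"dz":-8,"twist":0},{"dx":0,"dy":0,"dz":-13,"twist":0},{"dx":3.5,"dy":4,"dz":-15,"twist":8},{"dx":7,"dy":8,"dz":-15,"twist":16},{"dx":10.5,"dy":12.5,"dz":-15,"twist":24},{"dx":14,"dy":17,"dz":-15,"twist":32},{"dx":17.5,"dy":21,"dz":-15,"twist":40},{"dx":21,"dy":25,"dz":-15,"twist":48},{"dx":24,"dy":29,"dz":-15,"twist":51}]'; python3 go.py 0.508 0.348 0.02 8.5
```

```text
time: 12.38
eef_pos: [0.5097, 0.3259, 0.157]
tcp_rot: [0.653, 0.757, -0.002, -0.001]
contact_force: [0.8, -0.6, -5.2]
opening: 0.462
finger_force: 82.5
d cm [ 2.23  0.21 13.7 ] twist -0.1 t 12.38 q6 0.25 tcp [0.51  0.326 0.157]
```

```bash
python3 -m pendant '[{"dx":2.2,"dy":0.1,"dz":2,"twist":0},{"dx":2.2,"dy":0.1,"dz":6,"twist":0},{"dx":2.2,"dy":0.1,"dz":10,"twist":0},{"dx":2.2,"dy":0.1,"dz":12,"twist":0},{"dx":2.2,"dy":0.1,"dz":13,"twist":0},{"dx":2.2,"dy":0.1,"dz":13.3,"twist":0},{"dx":2.2,"dy":0.1,"dz":13.3,"twist":0},{"dx":2.2,"dy":0.1,"dz":13.3,"twist":0},{"dx":2.2,"dy":0.1,"dz":13.3,"twist":0}]'; python3 go.py 0.508 0.348 0.02 8.5
```

```text
time: 13.5
eef_pos: [0.5102, 0.347, 0.0274]
tcp_rot: [0.652, 0.758, 0.001, 0.0]
contact_force: [0.4, -0.3, -5.2]
opening: 0.466
finger_force: 82.5
d cm [ 0.13 -0.2   0.74] twist 0.0 t 13.5 q6 0.28 tcp [0.51  0.347 0.027]
```

```bash
python3 -m pendant '[{"dx":0.1,"dy":-0.2,"dz":0.3,"twist":0},{"dx":0.1,"dy":-0.2,"dz":0.6,"twist":0},{"dx":0.1,"dy":-0.2,"dz":0.7,"twist":0},{"dx":0.1,"dy":-0.2,"dz":0.7,"twist":0},{"dx":0.1,"dy":-0.2,"dz":0.7,"twist":0}]'; python3 go.py 0.508 0.348 0.02 8.5
```

```text
time: 14.12
eef_pos: [0.5072, 0.3476, 0.02]
tcp_rot: [0.652, 0.758, -0.0, -0.0]
contact_force: [-3.9, -1.3, 3.1]
opening: 0.463
finger_force: 83.5
d cm [0.03 0.09 0.  ] twist 0.0 t 14.12 q6 0.29 tcp [0.507 0.348 0.02 ]
```

```bash
python3 -m pendant '[{"dx":0,"dy":0,"dz":0,"twist":0},{"dx":0,"dy":0,"dz":0,"twist":0},{"dx":0,"dy":0,"dz":0,"twist":0},{"dx":0,"dy":0,"dz":0,"twist":0},{"dx":0,"dy":0,"dz":-2,"twist":0},{"dx":0,"dy":0,"dz":-5,"twist":0},{"dx":0,"dy":0,"dz":-10,"twist":0},{"dx":0,"dy":0,"dz":-14,"twist":0},{"dx":0,"dy":0,"dz":-14,"twist":0}]' 80; python3 go.py 0.5818 -0.1616 0.15 60
```

```text
time: 15.25
eef_pos: [0.5104, 0.3489, 0.1662]
tcp_rot: [0.652, 0.758, 0.005, 0.002]
contact_force: [0.1, -0.3, -0.0]
opening: 0.798
finger_force: 0.0
d cm [-51.55  -0.54   1.45] twist -51.4 t 15.25 q6 0.29 tcp [0.51  0.349 0.166]
```

```bash
python3 -m pendant '[{"dx":-5,"dy":0,"dz":0,"twist":-5},{"dx":-10,"dy":0,"dz":0,"twist":-10},{"dx":-16,"dy":0,"dz":0,"twist":-16},{"dx":-22,"dy":0,"dz":0,"twist":-22},{"dx":-28,"dy":0,"dz":0,"twist":-28},{"dx":-34,"dy":0,"dz":0,"twist":-34},{"dx":-40,"dy":0,"dz":0,"twist":-40},{"dx":-46,"dy":-0.3,"dz":0,"twist":-46},{"dx":-51.5,"dy":-0.4,"dz":0,"twist":-51.4},{"dx":-51.5,"dy":-0.4,"dz":0,"twist":-51.4}]' 95; python3 go.py 0.5818 -0.1616 0.002 60
```

```text
time: 16.5
eef_pos: [0.5797, -0.166, 0.159]
tcp_rot: [0.262, 0.965, -0.0, -0.0]
contact_force: [-0.5, 0.8, -0.5]
opening: 0.953
finger_force: 0.0
d cm [ 0.04  0.49 15.7 ] twist -0.3 t 16.5 q6 -1.49 tcp [ 0.58  -0.166  0.159]
```

```bash
python3 -m pendant '[{"dx":0,"dy":0.4,"dz":4,"twist":0},{"dx":0,"dy":0.4,"dz":8,"twist":0},{"dx":0,"dy":0.4,"dz":11,"twist":0},{"dx":0,"dy":0.4,"dz":13.5,"twist":0},{"dx":0,"dy":0.4,"dz":15,"twist":0},{"dx":0,"dy":0.4,"dz":15.5,"twist":0},{"dx":0,"dy":0.4,"dz":15.6,"twist":0},{"dx":0,"dy":0.4,"dz":15.6,"twist":0},{"dx":0,"dy":0.4,"dz":15.6,"twist":0}]'; python3 go.py 0.5818 -0.1616 0.002 60
```

```text
time: 17.62
eef_pos: [0.5826, -0.1593, 0.0043]
tcp_rot: [0.259, 0.966, -0.0, 0.001]
contact_force: [-0.9, 0.1, -0.8]
opening: 0.948
finger_force: 0.0
d cm [-0.05 -0.24  0.23] twist -0.1 t 17.62 q6 -1.48 tcp [ 0.583 -0.159  0.004]
```

```bash
python3 -m pendant '[{"dx":0,"dy":-0.2,"dz":0.2,"twist":0},{"dx":0,"dy":-0.2,"dz":0.2,"twist":0},{"dx":0,"dy":-0.2,"dz":0.2,"twist":0},{"dx":0,"dy":-0.2,"dz":0.2,"twist":0},{"dx":0,"dy":-0.2,"dz":0.2,"twist":0},{"dx":0,"dy":-0.2,"dz":0.2,"twist":0},{"dx":0,"dy":-0.2,"dz":0.2,"twist":0},{"dx":0,"dy":-0.2,"dz":0.2,"twist":0}]' 25 80;python3 go.py 0.5226 0.2515 0.16 8.5
```

```text
time: 18.62
eef_pos: [0.5812, -0.161, 0.0019]
tcp_rot: [0.259, 0.966, -0.0, 0.0]
contact_force: [-1.7, -1.1, 5.3]
opening: 0.562
finger_force: 83.8
d cm [ 25.73  32.76 -15.83] twist 51.4 t 18.62 q6 -1.48 tcp [ 0.581 -0.161  0.002]
```

```bash
python3 -m pendant '[{"dx":0,"dy":0,"dz":-3,"twist":0},{"dx":0,"dy":0,"dz":-8,"twist":0},{"dx":0,"dy":0,"dz":-13,"twist":0},{"dx":3.5,"dy":4.5,"dz":-15.8,"twist":8},{"dx":7,"dy":9,"dz":-15.8,"twist":16},{"dx":10.5,"dy":13.5,"dz":-15.8,"twist":24},{"dx":14,"dy":18,"dz":-15.8,"twist":32},{"dx":18,"dy":23,"dz":-15.8,"twist":41},{"dx":22,"dy":28,"dz":-15.8,"twist":51.4},{"dx":25,"dy":32,"dz":-15.8,"twist":51.4}]'; python3 go.py 0.5226 0.2515 0.011 8.5
```

```text
time: 19.88
eef_pos: [0.5224, 0.2432, 0.1563]
tcp_rot: [0.653, 0.757, -0.002, -0.001]
contact_force: [1.4, 0.3, -5.1]
opening: 0.559
finger_force: 84.2
d cm [ 0.82  0.22 14.53] twist -0.0 t 19.88 q6 0.11 tcp [0.522 0.243 0.156]
```

```bash
python3 -m pendant '[{"dx":0.8,"dy":0.1,"dz":3,"twist":0},{"dx":0.8,"dy":0.1,"dz":7,"twist":0},{"dx":0.8,"dy":0.1,"dz":10,"twist":0},{"dx":0.8,"dy":0.1,"dz":12.5,"twist":0},{"dx":0.8,"dy":0.1,"dz":13.6,"twist":0},{"dx":0.8,"dy":0.1,"dz":14,"twist":0},{"dx":0.8,"dy":0.1,"dz":14.1,"twist":0},{"dx":0.8,"dy":0.1,"dz":14.1,"twist":0}]'; python3 go.py 0.5226 0.2515 0.011 8.5
```

```text
time: 20.88
eef_pos: [0.5255, 0.2498, 0.0195]
tcp_rot: [0.652, 0.758, 0.001, 0.001]
contact_force: [0.3, 0.3, -5.2]
opening: 0.562
finger_force: 84.2
d cm [ 0.21 -0.27  0.85] twist 0.0 t 20.88 q6 0.12 tcp [0.526 0.25  0.019]
```

```bash
python3 -m pendant '[{"dx":0.2,"dy":-0.2,"dz":0.3,"twist":0},{"dx":0.2,"dy":-0.2,"dz":0.6,"twist":0},{"dx":0.2,"dy":-0.2,"dz":0.8,"twist":0},{"dx":0.2,"dy":-0.2,"dz":0.8,"twist":0},{"dx":0.2,"dy":-0.2,"dz":0.8,"twist":0}]'; python3 go.py 0.5226 0.2515 0.011 8.5
```

```text
time: 21.5
eef_pos: [0.5224, 0.2513, 0.0109]
tcp_rot: [0.652, 0.758, -0.0, -0.0]
contact_force: [-2.8, -0.0, 1.3]
opening: 0.554
finger_force: 85.2
d cm [ 0.02  0.03 -0.01] twist 0.0 t 21.5 q6 0.12 tcp [0.522 0.251 0.011]
```

Touching down; release, lift, and back away for a wrist look.

```bash
python3 -m pendant '[{"dx":0,"dy":0,"dz":0,"twist":0},{"dx":0,"dy":0,"dz":0,"twist":0},{"dx":0,"dy":0,"dz":0,"twist":0},{"dx":0,"dy":0,"dz":0,"twist":0},{"dx":0,"dy":0,"dz":-3,"twist":0},{"dx":0,"dy":0,"dz":-8,"twist":0},{"dx":0,"dy":0,"dz":-14,"twist":0},{"dx":0,"dy":0,"dz":-20,"twist":0},{"dx":0,"dy":2,"dz":-24,"twist":0},{"dx":0,"dy":2,"dz":-24,"twist":0}]' 80; python3 -m pendant '[{"dx":0,"dy":2,"dz":0,"twist":0},{"dx":0,"dy":5,"dz":0,"twist":0},{"dx":0,"dy":5,"dz":0,"twist":0},{"dx":0,"dy":5,"dz":0,"twist":0}]'; python3 near.py w2
```

```text
time: 22.75
eef_pos: [0.5452, 0.2548, 0.2557]
tcp_rot: [0.653, 0.758, 0.004, 0.003]
contact_force: [0.6, -0.0, -0.0]
opening: 0.797
finger_force: 0.0
time: 23.25
eef_pos: [0.5903, 0.2614, 0.2486]
tcp_rot: [0.652, 0.758, -0.001, -0.001]
contact_force: [-0.4, 0.2, 0.3]
opening: 0.8
finger_force: 0.0
[0.57900792 0.34174671 0.39111101]
(484, 76) edge rect [0.8005 0.3855] [0.004 0.142] 0.5 zmax 0.078 top [0.8005 0.3529 0.078 ]
(200, 127) full rect [0.5221 0.2482] [0.144 0.306] 8.6 zmax 0.023 top [0.519  0.2746 0.0221]
(197, 63) full rect [0.5082 0.3492] [0.041 0.041] 3.2 zmax 0.075 top [0.5079 0.3492 0.0759]
(204, 155) full rect [0.5239 0.2503] [0.048 0.049] 4.2 zmax 0.035 top [0.5232 0.2504 0.0334]
(437, 225) edge rect [0.8076 0.2085] [0.212 0.08 ] 66.3 zmax 0.079 top [0.8021 0.2168 0.0784]
(490, 210) edge rect [0.8452 0.246 ] [0.061 0.053] 88.7 zmax 0.079 top [0.8423 0.2352 0.0783]
(207, 230) full rect [0.5369 0.1562] [0.042 0.043] 8.6 zmax 0.066 top [0.5371 0.1574 0.0709]
(481, 301) edge rect [0.8856 0.1374] [0.078 0.165] 60.9 zmax 0.078 top [0.8548 0.168  0.0784]
(302, 288) full rect [0.6698 0.0936] [0.041 0.035] 15.1 zmax 0.062 top [0.6703 0.092  0.066 ]
(194, 308) full rect [0.5321 0.0412] [0.028 0.034] 70.4 zmax 0.066 top [0.526  0.0362 0.0664]
(285, 346) full rect [ 0.6694 -0.0249] [0.042 0.042] 36.1 zmax 0.039 top [ 0.667  -0.0106  0.0379]
```

View pics/w2.png

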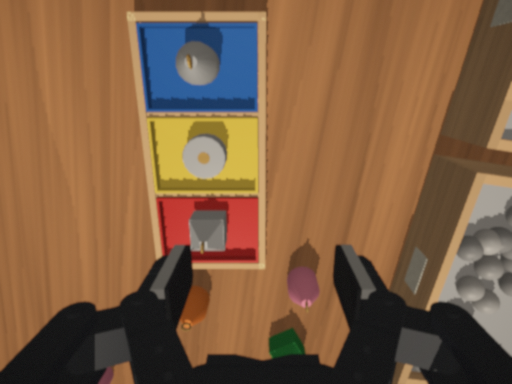

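Wrist view: pear upright in blue (197,63), disc flat in yellow (204,155), pyramid upright in red (207,230). All are within about 4 mm of their liner centres, and the green pyramid has not moved.

```bash
python3 -c "
from plant import ctrl
print(ctrl.sign_off())"
```

```text
the job is handed in; nothing more can be done
None
```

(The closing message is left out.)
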